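# Assemble a candle lantern on its square board

## Task

Put the candle lantern together in the middle of the square wooden board, in this order: the small brass dish on the board, the slim candle standing in the dish, the terracotta sleeve over candle and dish so that it stands flat on the board, and last the wooden cap, knob up, seated on the sleeve. Set every part down gently, do not drop it. Leave the thick pillar candle, the round board and the flat wooden figure where they lie.

Things in the scene. Friction and masses are not known exactly. Their poses are not given: they have to be found in the camera images.
- board: Square dark wooden board, 104 x 104 mm, 18 mm thick, fixed to the table: the lantern is built at its centre. Origin at the centre of its underside (table level), z up, x and y parallel to its edges; its flat top is 18 mm above the origin.
- dish: Small round open brass drip dish, loose, outer diameter 48 mm, height 14 mm, rim wall 4 mm, floor 4 mm thick (inner diameter 40 mm). Origin at the centre of its underside, z up. About 60 g.
- candle: Slim off-white candle standing upright, loose, diameter 28 mm, height 65 mm, plus a thin 6 mm wick (look only). Origin at the centre of its foot, z up its axis. About 36 g.
- sleeve: Terracotta tube standing upright, loose, open at both ends, outer diameter 68 mm, inner diameter 61 mm, height 95 mm, with dark painted slits low round its wall. Origin at the centre of its lower opening (the end it stands on), z up its axis. About 130 g.
- cap: Wooden lantern cap, loose: a plug of 48 mm diameter and 6 mm height underneath (it stands on this), above it a disc of 76 mm diameter and 8 mm thickness, and on top a round knob of 24 mm diameter and 26 mm height; total height 40 mm. Origin at the centre of the plug's underside, z up towards the knob. The plug goes into the sleeve's mouth, the disc rests on its rim. About 60 g.
- pillar: Bystander: thick off-white pillar candle, loose, upright, diameter 56 mm, height 110 mm. Origin at the centre of its foot, z up.
- round_board: Bystander: round dark wooden board, loose, diameter 104 mm, 18 mm thick. Origin at the centre of its underside, z up.
- figure: Bystander: flat plywood figure lying on the table, loose, about 96 mm long (along its x), 44 mm wide, 9 mm thick. Its origin lies at table level, about 5 mm from the middle of its length.
Not all that is in view belongs to the job. Several things have the shape of the dish; the one meant has the colours described above.

How it is judged:
By the outcome, as a careful person would: the job done as asked, in the order asked, and still so for the second after the job is handed in, with the robot touching nothing.
It also fails if it takes over 112 s, if anything falls off the work surface, if the arm or the gripper's body presses on something with over 40 N, if the wrist force passes 120 N, or if a joint passes its speed limit or range.

## Robot

A 7-joint arm with a two-finger parallel gripper is mounted at the origin on the work surface. World frame = base frame: x ahead of the robot, y to its left, z up, the work surface at z = 0. Lengths are in m, angles in rad, forces in N, time in s.
With the tool pointing down it reaches from about 0.4 to 0.85 m from the base axis. Payload 10.4 kg.
Tool frame: the origin (TCP) lies at the very end of the fingers, on their centre line; the grasp point (between the pads) lies 19 mm behind it (arm.tcp_to_grasp is the distance from the TCP to the grasp point, in m); z points along the fingers, y is the line along which they close (so a half turn about z gives the same grasp; the last joint's range is limited). The gripper opens to 85 mm and grips with 20 to 120 N. Pads are 22 mm wide; open, the fingers measure 114 mm over their backs; the gripper's body (76 mm by 85 mm) begins 54 mm behind the grasp point. The pads swing forward as they close: fully open they stand 13 mm farther back than shut.
Start: joints at [-1.271, 0.332, -0.065, 1.46, 0.022, 1.35, -0.088], TCP at [0.198, 0.593, 0.231] pointing down, gripper open.
Joint ranges: [-2.6, 2.6], [-0.5, 2.12], [-1.47, 1.34], [0.16, 2.42], [-1.27, 4.41], [0.06, 2.06], [-2.6, 2.6]. Speed limits (rad/s): [2.22, 2.22, 2.79, 2.79, 3.14, 3.14, 3.14].

## Interface

Orientations are given as a unit quaternion [x, y, z, w].
In Python, from rig import arm gives the robot as it stands. The module is installed in compiled form; this text tells all that it offers.
- The arm moves only by the shell command python3 -m jog 'ROWS'. ROWS is a JSON object of lists of equal length, an entry for each row: "dr": the turn, a rotation vector about the world's x, y, z in units of 10 degrees (1.0 is 10 degrees), a list of three; "delta_pos": the shift along the world's x, y, z in units of 30 mm (1.0 is 30 mm), a list of three; "fingers": the finger opening in mm, from 0 to 85.4. In form: {"dr": [[ax, ay, az], ...], "delta_pos": [[dx, dy, dz], ...], "fingers": [fingers, ...]}. A call has 1 to 12 rows; each row shifts and turns the commanded pose from where the row before left it; what a row does not reach is not made up. A row lasts 1/8 s, in which the tool goes at most 62.5 mm and 10.7 degrees, less where a joint would pass 70% of its speed; a pose out of reach is approached as far as the arm can. A call is refused whole if a number of a shift passes 1 or a number of a turn 1, either way. A call with a gripper value outside its range is refused whole. The fingers move at their own pace and stop on an object; the grip force is fixed at half the most. Time passes only in rows, so rows that do not move let the fingers close. It gives the time, the measured TCP pose, the force, the opening and the grip force at its end, in the units of the state.
- arm.observe(): the state, without advancing time (a new reading comes with each control period).
- arm.capture(name): name is "side" or "top"; returns a dict with "image" (420x560x3 uint8, blue, green, red), "fovy" (degrees; the focal length in pixels is half the picture's height over the tangent of half this angle, whatever the lens; pixels are square), "cx", "cy" (the principal point, pixels), "k1" (the pictures are not rectified: a ray, as slopes to the right and down, at radius r is drawn at 1 + k1 r^2 times it, then the intrinsics apply), "world_from_camera" (4x4, takes a point from camera to world coordinates). Camera axes: x right, y up, looking along -z (the intrinsics and any distortion apply to the point x, -y, -z); pixel columns grow to the right and rows downward; lengths in m; the calibration is good to about 2 mm. A picture is of the moment at which its call begins. There is no depth.
- arm.finish_job(): hands the job in; it is judged then, once.
The state is a dict: "t": time; "qpos": joint angles; "joint_vel": joint speeds; "joint_torque": joint torques, N m; "tcp_pos": TCP position; "ee_rot": TCP orientation; "contact_force": force on the tool from outside, world axes, zero at the start; "wrist_torque": the same for the moment, N m; "finger_gap": opening from 0.0 (shut) to 1.0 (fully open); "gripper_force": force on a finger pad.
Only numpy, scipy, OpenCV 4.12 (cv2) and the standard library are available. Lean on these libraries where they do the work, as an engineer would, in place of code of your own. Each camera call takes 0.05 s, during which the arm holds its last target. There are 200 camera calls.

## Working session

There is one attempt and no reset: what is moved stays moved. The work goes in short steps, Python scripts to look and compute and a shell command to move; the robot and the scene stay as the last step left them, time stands still between calls to the robot, and variables do not carry over. Pictures are saved under pics/ and viewed, at most 15 in all, crops included, and the job is handed in when it is done.

```bash
mkdir -p pics; cat > h.py <<'E'
import numpy as np, cv2, pickle
from rig import arm
def cap(n,f):
    d=arm.capture(n); cv2.imwrite(f'pics/{f}.png',d['image']); pickle.dump(d,open(f'pics/{f}.pkl','wb')); return d
def load(f): return pickle.load(open(f'pics/{f}.pkl','rb'))
def K(d):
    f=d['image'].shape[0]/2/np.tan(np.radians(d['fovy'])/2); return np.array([[f,0,d['cx']],[0,f,d['cy']],[0,0,1]]),np.array([d['k1'],0,0,0,0.])
def px2w(d,u,v,z):
    k,dc=K(d); p=cv2.undistortPoints(np.array([[[u,v]]],float),k,dc)[0,0]
    T=np.array(d['world_from_camera']); r=T[:3,:3]@np.array([p[0],-p[1],-1]); o=T[:3,3]
    return o+r*(z-o[2])/r[2]
def w2px(d,P):
    k,dc=K(d); T=np.array(d['world_from_camera']); c=(np.atleast_2d(P)-T[:3,3])@T[:3,:3]
    c=c*[1,-1,-1]; return cv2.projectPoints(c.reshape(-1,1,3),np.zeros(3),np.zeros(3),k,dc)[0][:,0]
def crop(f,x,y,w,h,s,o):
    im=load(f)['image'][y:y+h,x:x+w]; cv2.imwrite(f'pics/{o}.png',cv2.resize(im,None,fx=s,fy=s,interpolation=cv2.INTER_CUBIC))
E
python3 - <<'E'
from h import *
for n in('top','side'):
    d=cap(n,n+'0'); print(n,d['fovy'],d['cx'],d['cy'],d['k1'],np.round(d['world_from_camera'],3).tolist())
print(arm.observe(),arm.tcp_to_grasp)
E
```

```text
top 50.29006819976925 278.3699220202254 201.2532063601119 -0.0032199446372044743 [[0.01, 0.984, -0.177, 0.387], [-1.0, 0.013, 0.014, -0.017], [0.016, 0.177, 0.984, 0.917], [0.0, 0.0, 0.0, 1.0]]
side 52.735206063474635 280.88773869397795 208.46790155722027 -0.01849645540096964 [[0.997, 0.061, -0.057, 0.514], [-0.083, 0.744, -0.663, -0.63], [0.002, 0.666, 0.746, 0.72], [0.0, 0.0, 0.0, 1.0]]
{'t': 0.1, 'qpos': array([-1.27059965,  0.33281418, -0.06464963,  1.4608648 ,  0.02160319,
        1.34988936, -0.0885129 ]), 'joint_vel': array([-1.31654300e-04, -1.92568662e-03, -4.35875569e-05, -2.68356406e-03,
       -1.38159408e-03, -1.77455708e-03, -6.83302102e-04]), 'joint_torque': array([ 2.02559168e-03, -6.26738548e+01,  4.93775611e-02, -3.92427886e+01,
        1.62091322e-02,  6.85743667e-03,  4.43399779e-05]), 'tcp_pos': array([0.19818868, 0.59239127, 0.23058836]), 'ee_rot': array([ 1.60718453e-01,  9.87000085e-01, -6.37058526e-04, -6.46234167e-05]), 'contact_force': array([ 0.62616121, -0.67685575, -0.02137996]), 'wrist_torque': array([-0.03530649,  0.02719492, -0.01267515]), 'gripper_force': 0.0, 'finger_gap': 1.003631399152288} 0.0187
```

View pics/top0.png

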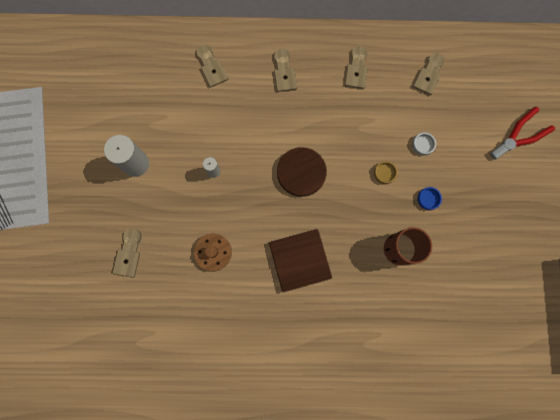

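View pics/side0.png

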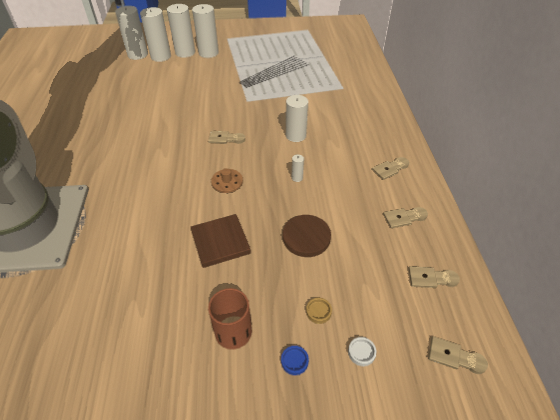

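Dish-shaped things in the top view are brass/yellow at (386,173), white at (424,144) and blue at (429,198). The brass one fits. The square board is at (300,260), the slim candle at (210,165), the cap at (213,252) and the sleeve at (408,245). I'll confirm in an enlarged crop.

```bash
python3 - <<'E'
from h import *
d=load('top0')['image']
def c(d,x,y,w,h,s): return cv2.resize(d[y:y+h,x:x+w],None,fx=s,fy=s,interpolation=cv2.INTER_CUBIC)
cv2.imwrite('pics/c1.png',c(d,255,125,195,150,4))
cv2.imwrite('pics/c2.png',c(d,185,145,60,135,4.4))
s=load('side0')['image']
cv2.imwrite('pics/c3.png',c(s,185,145,190,200,3))
E
```

```text
(no output)
```

View pics/c1.png

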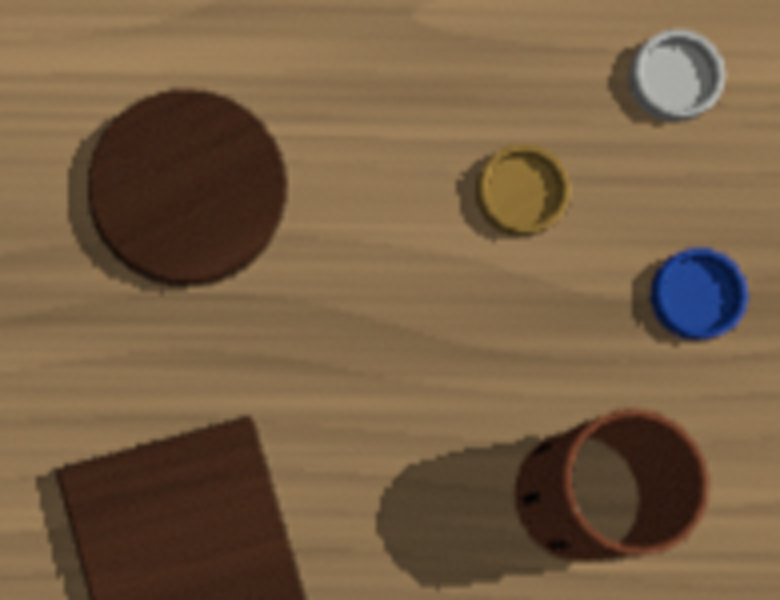

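View pics/c2.png

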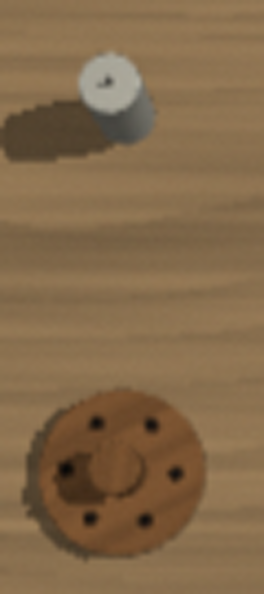

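View pics/c3.png

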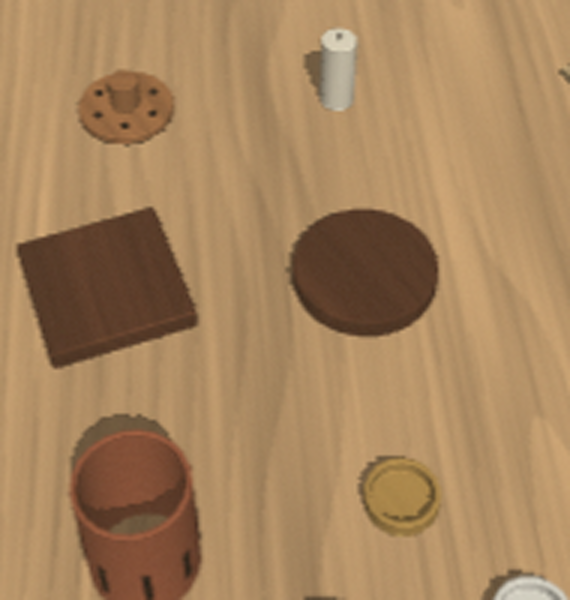

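The crop confirms the brass dish is at top-view pixel (386,172.6). Next I'll convert the readings from both views to positions.

```bash
python3 - <<'E'
from h import *
t,s=load('top0'),load('side0')
L={'dish':((386.2,172.6),(318.7,309),.014),'sleeve':((414.3,245.6),(228.8,306.5),.095),'candle':((210,163.9),(298,158.3),.065),'cap':((212.6,252.4),(227,180),.014),'knob':((211.1,250.9),None,.04),
'b1':((269.5,242),(191.7,226.7),.018),'b2':((317.5,229.3),(236,214.3),.018),'pillar':((120,149),(297,102),.11),'round':((301.9,171.7),(306.5,232.5),.018),'white':((424.7,143.7),None,.014),'blue':((429.9,198.6),None,.014)}
for k,(a,b,z) in L.items(): print(k,px2w(t,*a,z)[:2].round(4),px2w(s,*b,z)[:2].round(4) if b else'')
# board: dark mask -> min area rect (top view)
for d,(x,y,w,h) in((t,(255,215,90,90)),(s,(180,205,80,70))):
    im=d['image'][y:y+h,x:x+w].astype(int); m=((im[...,2]<85)&(im[...,2]-im[...,0]>12)).astype(np.uint8)
    c=max(cv2.findContours(m,cv2.RETR_EXTERNAL,cv2.CHAIN_APPROX_NONE)[0],key=cv2.contourArea)
    W=np.array([px2w(d,u+x,v+y,.018)[:2] for u,v in c[:,0]],np.float32)
    print(cv2.minAreaRect(W*1000))
E
```

```text
dish [ 0.6136 -0.2542] [ 0.6163 -0.2561]
sleeve [ 0.4555 -0.2804] [ 0.4582 -0.2825]
candle [0.6135 0.1056] [0.616  0.1042]
cap [0.4441 0.1009] [0.4472 0.0981]
knob [0.4453 0.1006] 
b1 [ 0.4659 -0.0129] [ 0.3725 -0.0428]
b2 [ 0.4926 -0.1097] [ 0.4675 -0.0153]
pillar [0.6278 0.2675] [0.6296 0.2632]
round [ 0.6121 -0.078 ] [ 0.6154 -0.0785]
white [ 0.6775 -0.338 ] 
blue [ 0.5596 -0.3431] 
((429.7444152832031, -68.25657653808594), (102.769287109375, 114.5433120727539), 15.96174430847168)
((416.9657897949219, -139.25277709960938), (38.00385665893555, 7.910236358642578), 14.204483032226562)
```

Averaging the two views gives dish (0.615,-0.255), sleeve (0.457,-0.2815), candle (0.615,0.105), cap (0.446,0.100) and board about (0.431,-0.075). First move is towards the dish, turning the tool 60° on the way.

```bash
python3 -m jog '{"dr":[[0,0,-0.5],[0,0,-0.5],[0,0,-0.5],[0,0,-0.5],[0,0,-0.5],[0,0,-0.5],[0,0,-0.5],[0,0,-0.5],[0,0,-0.5],[0,0,-0.5],[0,0,-0.5],[0,0,-0.5]],"delta_pos":[[0.5,-1,0],[0.5,-1,0],[0.5,-1,0],[0.5,-1,0],[0.5,-1,0],[0.5,-1,0],[0.5,-1,0],[0.5,-1,0],[0.5,-1,0],[0.5,-1,0],[0.5,-1,0],[0.5,-1,0]],"fingers":[85,85,85,85,85,85,85,85,85,85,85,85]}'
python3 -m jog '{"dr":[[0,0,0],[0,0,0],[0,0,0],[0,0,0],[0,0,0],[0,0,0],[0,0,0],[0,0,0],[0,0,0],[0,0,0],[0,0,0],[0,0,0]],"delta_pos":[[0.5,-1,0],[0.5,-1,0],[0.5,-1,0],[0.5,-1,0],[0.5,-1,0],[0.5,-1,0],[0.5,-1,0],[0.5,-1,0],[0.5,-1,0],[0.5,-1,0],[0.5,-1,0],[0.5,-1,0]],"fingers":[85,85,85,85,85,85,85,85,85,85,85,85]}'
```

```text
t: 1.6
tcp_pos: [0.3792, 0.2307, 0.2314]
ee_rot: [0.635, 0.773, 0.0, 0.0]
contact_force: [-0.1, 0.1, 0.0]
finger_gap: 0.996
gripper_force: 0.0
t: 3.1
tcp_pos: [0.5584, -0.1295, 0.2314]
ee_rot: [0.634, 0.774, -0.0, 0.0]
contact_force: [0.2, 0.0, 0.6]
finger_gap: 0.999
gripper_force: 0.0
```

```bash
python3 -m jog '{"dr":[[0,0,0],[0,0,0],[0,0,0],[0,0,0],[0,0,0],[0,0,0],[0,0,0],[0,0,0],[0,0,0],[0,0,0],[0,0,0]],"delta_pos":[[0.38,-0.84,0],[0.38,-0.84,0],[0.38,-0.84,0],[0.38,-0.84,-0.5],[0.37,-0.82,-1],[0,0,-1],[0,0,-1],[0,0,-1],[0,0,-0.8],[0,0,-0.4],[0,0,0]],"fingers":[85,85,85,85,85,85,85,85,85,85,85]}'
python3 - <<'E'
from h import *
s=cap('side','s1'); t=load('top0')
im=s['image'].copy(); it=t['image'].copy()
# overlay model on views
a=np.linspace(0,2*np.pi,60); ci=np.c_[np.cos(a),np.sin(a)]
def ring(I,d,x,y,z,r,o): 
    p=w2px(d,np.c_[ci*r+[x+o[0],y+o[1]],np.full(60,z)]); cv2.polylines(I,[np.round(p*16).astype(int)],True,(0,255,0),1,cv2.LINE_AA,4)
th=np.radians(15.7); R=np.array([[np.cos(th),-np.sin(th)],[np.sin(th),np.cos(th)]])
out=[]
for I,d,o,(x,y,w,h) in((it,t,(-.0014,.001),(260,130,190,150)),(im,s,(.0014,-.001),(180,200,190,150))):
    I=cv2.resize(I,None,fx=3,fy=3,interpolation=cv2.INTER_CUBIC)
    def P(pts): cv2.polylines(I,[np.round((w2px(d,pts)*3+1)*16).astype(int)],True,(0,255,0),1,cv2.LINE_AA,4)
    for X,Y,z,r in((.615,-.255,.014,.024),(.457,-.2815,.095,.034),(.457,-.2815,.0,.034)): P(np.c_[ci*r+[X+o[0],Y+o[1]],np.full(60,z)])
    sq=np.array([[1,1],[1,-1],[-1,-1],[-1,1]])*.052@R.T+[.431+o[0],-.0755+o[1]]
    P(np.c_[sq,np.full(4,.018)])
    out.append(I[3*y:3*(y+h),3*x:3*(x+w)])
v=cv2.resize(np.hstack(out),(800,int(450*800/1140))); cv2.imwrite('pics/o1.png',v)
E
```

```text
t: 4.47
tcp_pos: [0.6144, -0.2532, 0.06]
ee_rot: [0.633, 0.774, -0.0, -0.0]
contact_force: [0.1, -0.1, -0.8]
finger_gap: 0.993
gripper_force: 0.0
```

View pics/o1.png

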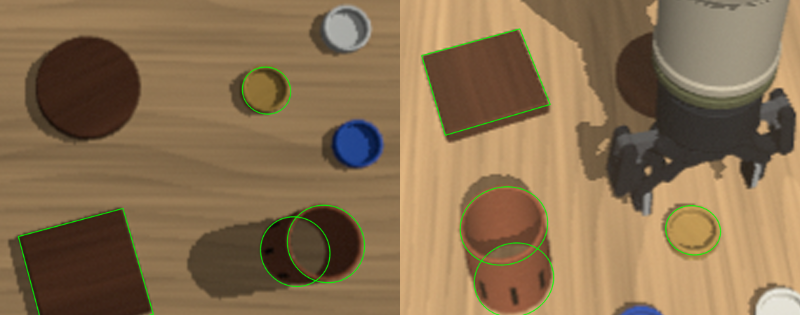

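The overlay shows the fitted outlines of board, dish and sleeve lying on the objects in both views, and the gripper hanging over the dish. Now descend and grip.

```bash
python3 -m jog '{"dr":[[0,0,0],[0,0,0],[0,0,0],[0,0,0],[0,0,0],[0,0,0],[0,0,0],[0,0,0],[0,0,0],[0,0,0],[0,0,0],[0,0,0]],"delta_pos":[[0,-0.06,-0.6],[0,0,-0.5],[0,0,-0.4],[0,0,-0.2],[0,0,-0.15],[0,0,0],[0,0,0],[0,0,0],[0,0,0],[0,0,0],[0,0,0],[0,0,0]],"fingers":[85,85,85,85,85,85,45,40,40,40,40,40]}'
python3 - <<'E'
from h import *
cap('side','s2'); crop('s2',230,230,170,130,4,'s2c'); print(arm.observe()['finger_gap'])
E
```

```text
t: 6.02
tcp_pos: [0.6152, -0.2546, 0.006]
ee_rot: [0.633, 0.774, 0.0, 0.0]
contact_force: [-3.3, 1.3, 9.0]
finger_gap: 0.527
gripper_force: 59.8
0.5239888212161159
```

View pics/s2c.png

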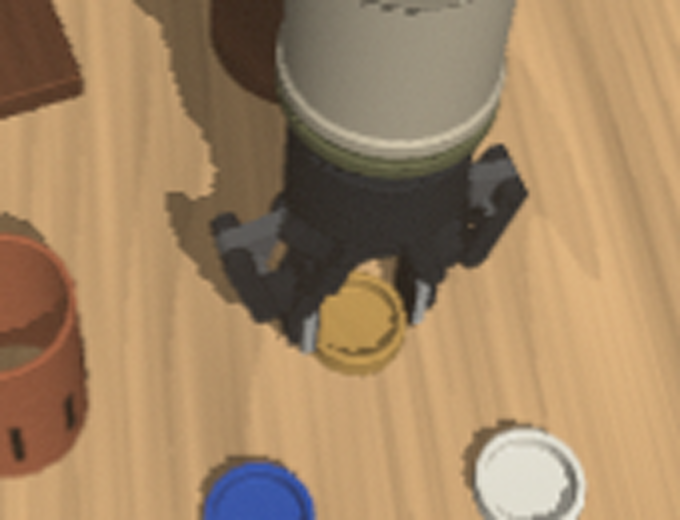

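The picture shows both pads on the dish, with the dish level. Next: lift and carry it to the board.

```bash
python3 -m jog '{"dr":[[0,0,0],[0,0,0],[0,0,0],[0,0,0],[0,0,0],[0,0,0],[0,0,0]],"delta_pos":[[0,0,0.2],[0,0,0.4],[0,0,0.6],[0,0,0.6],[0,0,0.6],[-0.2,0.2,0.4],[-0.4,0.4,0.2]],"fingers":[40,40,40,40,40,40,40]}'
python3 -m jog '{"dr":[[0,0,0],[0,0,0],[0,0,0],[0,0,0],[0,0,0],[0,0,0],[0,0,0],[0,0,0],[0,0,0],[0,0,0],[0,0,0],[0,0,0]],"delta_pos":[[-0.6,0.6,0],[-0.7,0.7,0],[-0.7,0.7,0],[-0.7,0.7,0],[-0.7,0.7,0],[-0.7,0.7,0],[-0.6,0.6,0],[-0.5,0.4,0],[-0.3,0.3,0],[0,0,0],[0,0,0],[0,0,0]],"fingers":[40,40,40,40,40,40,40,40,40,40,40,40]}'
python3 - <<'E'
from h import *
cap('side','s3'); cap('top','t3'); a=load('s3')['image'][150:300,150:320]; b=load('t3')['image'][190:340,210:380]
cv2.imwrite('pics/c5.png',cv2.resize(np.hstack([a,b]),None,fx=2.3,fy=2.3))
print(arm.observe()['tcp_pos'])
E
```

```text
t: 6.95
tcp_pos: [0.5967, -0.2364, 0.0959]
ee_rot: [0.633, 0.774, 0.0, 0.0]
contact_force: [-0.6, 0.2, -0.6]
finger_gap: 0.525
gripper_force: 61.2
t: 8.45
tcp_pos: [0.4322, -0.0749, 0.0949]
ee_rot: [0.633, 0.774, -0.0, 0.0]
contact_force: [0.0, -0.4, 0.5]
finger_gap: 0.522
gripper_force: 61.2
[ 0.43207878 -0.07484165  0.09479255]
```

View pics/c5.png

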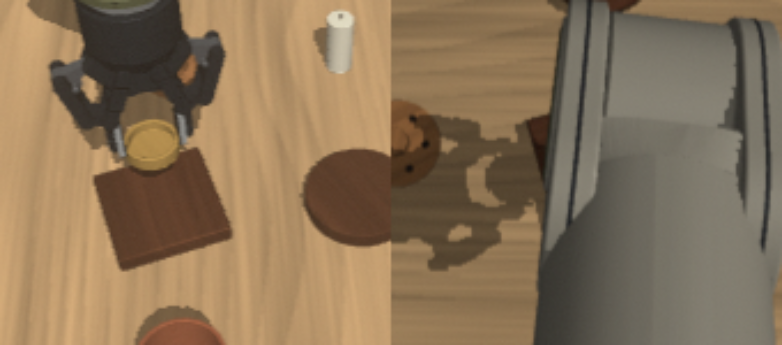

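The side view shows the dish held level above the board's near edge in the picture, rim centre at about (216,211). I'll compute its true position from that.

```bash
python3 - <<'E'
from h import *
s=load('s3'); print(px2w(s,216.3,211.3,.1029)-[.0014,-.001,0]); print(w2px(s,[.4335,-.0758,.1029]))
E
```

```text
[ 0.43361984 -0.07777665  0.1029    ]
[[215.54360552 210.20302788]]
```

```bash
python3 -m jog '{"dr":[[0,0,0],[0,0,0],[0,0,0],[0,0,0],[0,0,0],[0,0,0],[0,0,0],[0,0,0]],"delta_pos":[[-0.04,0,-0.3],[0,0,-0.5],[0,0,-0.5],[0,0,-0.4],[0,0,-0.3],[0,0,-0.15],[0,0,-0.1],[0,0,0]],"fingers":[40,40,40,40,40,40,40,40]}'
python3 -m jog '{"dr":[[0,0,0],[0,0,0],[0,0,0]],"delta_pos":[[0,0,-0.04],[0,0,-0.03],[0,0,0]],"fingers":[40,40,40]}'
```

```text
t: 9.55
tcp_pos: [0.4308, -0.0745, 0.0274]
ee_rot: [0.633, 0.774, 0.0, 0.0]
contact_force: [-1.1, -0.5, -0.5]
finger_gap: 0.522
gripper_force: 61.2
t: 9.93
tcp_pos: [0.4308, -0.0744, 0.0253]
ee_rot: [0.633, 0.774, 0.0, 0.0]
contact_force: [-0.3, -1.0, -0.6]
finger_gap: 0.524
gripper_force: 61.2
```

```bash
python3 -m jog '{"dr":[[0,0,0],[0,0,0],[0,0,0]],"delta_pos":[[0,0,-0.03],[0,0,-0.02],[0,0,0]],"fingers":[40,40,40]}'
```

```text
t: 10.3
tcp_pos: [0.4308, -0.0744, 0.0239]
ee_rot: [0.633, 0.774, 0.0, -0.0]
contact_force: [-1.3, 0.0, 5.3]
finger_gap: 0.527
gripper_force: 61.8
```

```bash
python3 -m jog '{"dr":[[0,0,0],[0,0,0],[0,0,0],[0,0,0],[0,0,0],[0,0,0],[0,0,0],[0,0,0],[0,0,0],[0,0,0],[0,0,0]],"delta_pos":[[0,0,0],[0,0,0],[0,0,0],[0,0,0],[0,0,0.3],[0,0,0.7],[0,0,1],[0,0,1],[0,0,1],[0.4,0.4,0.3],[0.8,0.8,0]],"fingers":[52,56,60,70,75,75,75,75,75,75,75]}'
python3 -m jog '{"dr":[[0,0,0],[0,0,0],[0,0,0],[0,0,0],[0,0,0],[0,0,0],[0,0,0]],"delta_pos":[[0.9,0.9,0],[0.9,0.9,0],[0.9,0.9,0],[0.9,0.9,0],[0.8,0.7,0],[0.5,0.45,0],[0,0,0]],"fingers":[70,70,70,70,70,70,70]}'
python3 - <<'E'
from h import *
cap('top','t4'); cap('side','s4'); a=load('s4')['image'][180:300,150:270]; b=load('t4')['image'][200:320,240:360]
cv2.imwrite('pics/c6.png',cv2.resize(np.hstack([a,b]),None,fx=3.3,fy=3.3,interpolation=cv2.INTER_CUBIC))
E
```

```text
t: 11.68
tcp_pos: [0.4678, -0.0379, 0.1536]
ee_rot: [0.633, 0.774, 0.001, 0.0]
contact_force: [0.5, 0.2, 0.6]
finger_gap: 0.878
gripper_force: 0.0
t: 12.55
tcp_pos: [0.614, 0.1059, 0.1513]
ee_rot: [0.632, 0.775, -0.001, -0.0]
contact_force: [-0.5, -0.1, -0.5]
finger_gap: 0.821
gripper_force: 0.0
```

View pics/c6.png

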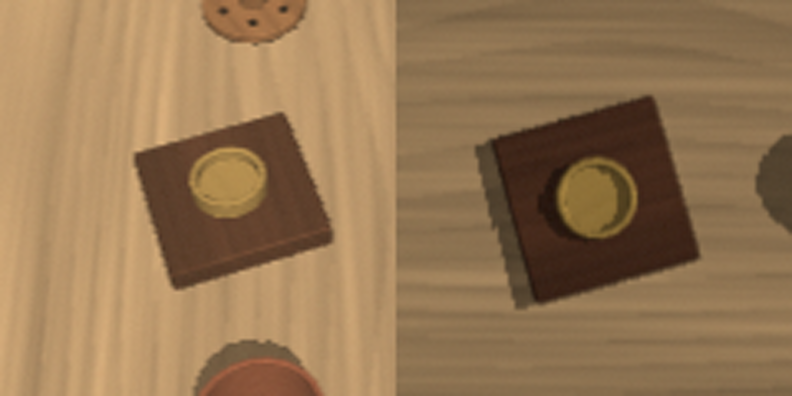

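The dish stands centred on the board: top-view rim centre is about (301.1,260.2) against a board centre of (300.6,260.5). Candle next.

```bash
python3 - <<'E'
from h import *
t=load('t4'); print(px2w(t,301.06,260.2,.032)+[.0014,-.001,0],px2w(t,300.6,260.5,.018)+[.0014,-.001,0])
E
python3 -m jog '{"dr":[[0,0,0],[0,0,0],[0,0,0],[0,0,0],[0,0,0],[0,0,0],[0,0,0],[0,0,0],[0,0,0],[0,0,0],[0,0,0],[0,0,0]],"delta_pos":[[0.03,-0.03,-0.4],[0,0,-0.8],[0,0,-0.9],[0,0,-0.9],[0,0,-0.6],[0,0,-0.4],[0,0,0],[0,0,0],[0,0,0],[0,0,0],[0,0,0],[0,0,0]],"fingers":[70,70,70,70,70,70,60,45,30,20,20,20]}'
python3 -m jog '{"dr":[[0,0,0],[0,0,0],[0,0,0],[0,0,0],[0,0,0],[0,0,0]],"delta_pos":[[0,0,0],[0,0,0],[0,0,0.1],[0,0,0.3],[0,0,0.3],[0,0,0]],"fingers":[20,20,20,20,20,20]}'
```

```text
[ 0.4309676  -0.07649249  0.032     ] [ 0.43103469 -0.07650075  0.018     ]
t: 14.15
tcp_pos: [0.6153, 0.1033, 0.0337]
ee_rot: [0.633, 0.774, 0.001, 0.0]
contact_force: [-1.0, -0.2, 6.1]
finger_gap: 0.308
gripper_force: 59.0
t: 14.9
tcp_pos: [0.6153, 0.1033, 0.0548]
ee_rot: [0.633, 0.774, 0.001, 0.0]
contact_force: [0.0, -0.1, -0.2]
finger_gap: 0.31
gripper_force: 58.9
```

```bash
python3 -m jog '{"dr":[[0,0,0],[0,0,0],[0,0,0],[0,0,0],[0,0,0],[0,0,0],[0,0,0],[0,0,0],[0,0,0],[0,0,0],[0,0,0],[0,0,0]],"delta_pos":[[0,0,0.4],[-0.2,-0.2,0.7],[-0.5,-0.5,0.7],[-0.7,-0.7,0.5],[-0.8,-0.8,0],[-0.8,-0.8,0],[-0.8,-0.8,0],[-0.8,-0.8,0],[-0.7,-0.65,0],[-0.5,-0.45,0],[-0.3,-0.3,0],[0,0,0]],"fingers":[20,20,20,20,20,20,20,20,20,20,20,20]}'
python3 -m jog '{"dr":[[0,0,0],[0,0,0],[0,0,0],[0,0,0]],"delta_pos":[[0,0,-0.3],[0,0,-0.4],[0,0,-0.3],[0,0,0]],"fingers":[20,20,20,20]}'
python3 - <<'E'
from h import *
cap('side','s5'); crop('s5',150,140,160,120,4.5,'s5c'); print(arm.observe()['tcp_pos'])
E
```

```text
t: 16.4
tcp_pos: [0.4316, -0.0771, 0.1231]
ee_rot: [0.633, 0.774, 0.001, 0.0]
contact_force: [-0.4, -0.9, 0.3]
finger_gap: 0.31
gripper_force: 59.0
t: 16.9
tcp_pos: [0.431, -0.0769, 0.0917]
ee_rot: [0.633, 0.774, -0.001, -0.0]
contact_force: [-0.7, 0.0, -1.2]
finger_gap: 0.31
gripper_force: 59.0
[ 0.43138226 -0.07695564  0.09228443]
```

View pics/s5c.png

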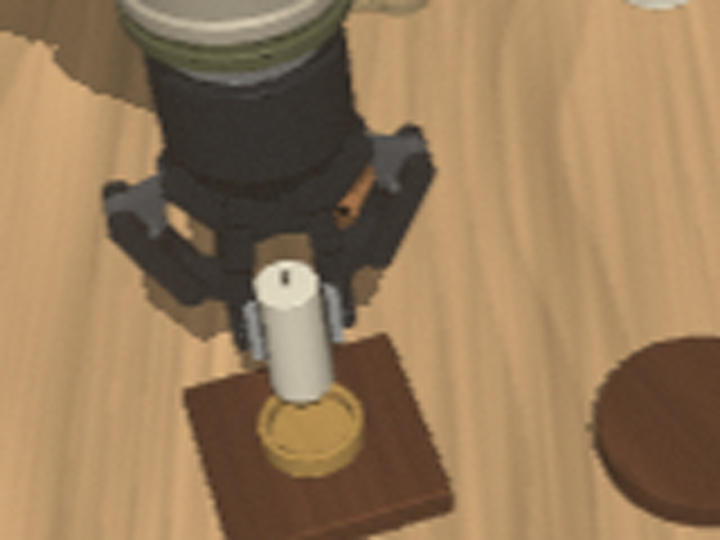

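```bash
python3 - <<'E'
from h import *
s=load('s5'); zf=.092-.0337
f=lambda u,v,z: print(px2w(s,u/4.5+150,v/4.5+140,z)-[.0014,-.001,0])
f(287,285,zf+.065); f(301,380,zf)
print((w2px(s,[[.4324,-.0779,zf+.065],[.4324,-.0779,zf]])-[150,140])*4.5)
E
```

```text
[ 0.43104971 -0.07524662  0.1233    ]
[ 0.42976398 -0.07368577  0.0583    ]
[[286.79528868 287.87819156]
 [303.6404111  385.32967572]]
```

The candle hangs upright with its foot within about 2 mm of the dish centre. Lowering it now.

```bash
python3 -m jog '{"dr":[[0,0,0],[0,0,0],[0,0,0],[0,0,0],[0,0,0],[0,0,0],[0,0,0],[0,0,0]],"delta_pos":[[0,-0.03,-0.2],[0,0,-0.3],[0,0,-0.3],[0,0,-0.2],[0,0,-0.1],[0,0,-0.04],[0,0,0],[0,0,0]],"fingers":[20,20,20,20,20,20,20,20]}'
python3 -m jog '{"dr":[[0,0,0],[0,0,0],[0,0,0]],"delta_pos":[[0,0,-0.03],[0,0,-0.02],[0,0,0]],"fingers":[20,20,20]}'
```

```text
t: 17.95
tcp_pos: [0.4318, -0.0777, 0.0587]
ee_rot: [0.633, 0.774, 0.0, 0.0]
contact_force: [-0.2, -0.1, 0.3]
finger_gap: 0.308
gripper_force: 59.0
t: 18.32
tcp_pos: [0.4316, -0.0777, 0.057]
ee_rot: [0.633, 0.774, 0.0, -0.0]
contact_force: [-0.7, 0.1, -1.4]
finger_gap: 0.311
gripper_force: 59.0
```

```bash
python3 -m jog '{"dr":[[0,0,0],[0,0,0],[0,0,0]],"delta_pos":[[0,0,-0.03],[0,0,-0.02],[0,0,0]],"fingers":[20,20,20]}'
```

```text
t: 18.7
tcp_pos: [0.4317, -0.0778, 0.0556]
ee_rot: [0.633, 0.774, 0.0, -0.0]
contact_force: [-2.2, 0.0, 3.4]
finger_gap: 0.311
gripper_force: 59.3
```

```bash
python3 -m jog '{"dr":[[0,0,0],[0,0,0],[0,0,0],[0,0,0],[0,0,0],[0,0,0],[0,0,0],[0,0,0],[0,0,0],[0,0,0],[0,0,0]],"delta_pos":[[0,0,0],[0,0,0],[0,0,0],[0,0,0],[0,0,0],[0,0,0.3],[0,0,0.6],[0,0,0.9],[0,0,0.9],[0,0,0.9],[0,-0.4,0.4]],"fingers":[32,36,45,55,60,60,60,60,60,85,85]}'
python3 -m jog '{"dr":[[0,0,0],[0,0,0],[0,0,0],[0,0,0],[0,0,0],[0,0,0],[0,0,0],[0,0,0],[0,0,0],[0,0,0]],"delta_pos":[[0.1,-0.7,0],[0.1,-0.9,0],[0.14,-0.9,0],[0.1,-0.9,0],[0.1,-0.9,0],[0.1,-0.9,0],[0.1,-0.7,0],[0.1,-0.49,0],[0,0,0],[0,0,0]],"fingers":[85,85,85,85,85,85,85,85,85,85]}'
python3 - <<'E'
from h import *
cap('top','t6'); cap('side','s6'); a=load('s6')['image'][180:330,150:350]; b=load('t6')['image'][190:340,240:440]
cv2.imwrite('pics/c7.png',cv2.resize(np.hstack([a,b]),None,fx=2,fy=2,interpolation=cv2.INTER_CUBIC))
E
```

```text
t: 20.08
tcp_pos: [0.4323, -0.0897, 0.1772]
ee_rot: [0.632, 0.775, 0.001, 0.001]
contact_force: [0.8, -0.5, 0.2]
finger_gap: 0.998
gripper_force: 0.0
t: 21.32
tcp_pos: [0.4565, -0.2813, 0.1753]
ee_rot: [0.633, 0.774, -0.0, -0.0]
contact_force: [0.5, 0.2, 0.2]
finger_gap: 0.995
gripper_force: 0.0
```

View pics/c7.png

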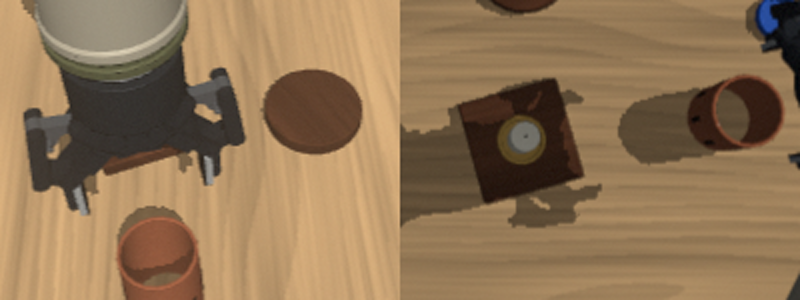

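The candle stands upright in the dish (top view), and the sleeve is undisturbed under the gripper. Gripping the sleeve near its top.

```bash
python3 -m jog '{"dr":[[0,0,0],[0,0,0],[0,0,0],[0,0,0],[0,0,0],[0,0,0],[0,0,0],[0,0,0]],"delta_pos":[[0.02,0,-0.4],[0,0,-0.6],[0,0,-0.6],[0,0,-0.6],[0,0,-0.6],[0,0,-0.5],[0,0,-0.3],[0,0,-0.2]],"fingers":[85,85,85,85,85,85,85,85]}'
python3 -m jog '{"dr":[[0,0,0],[0,0,0],[0,0,0],[0,0,0],[0,0,0],[0,0,0],[0,0,0]],"delta_pos":[[0,0,0],[0,0,0],[0,0,0],[0,0,0],[0,0,0],[0,0,0],[0,0,0]],"fingers":[80,72,66,60,60,60,60]}'
```

```text
t: 22.42
tcp_pos: [0.4574, -0.2816, 0.0611]
ee_rot: [0.633, 0.774, -0.0, -0.0]
contact_force: [-0.3, -0.2, -0.0]
finger_gap: 0.997
gripper_force: 0.0
t: 23.3
tcp_pos: [0.4577, -0.2819, 0.0627]
ee_rot: [0.633, 0.774, 0.0, 0.0]
contact_force: [-3.1, 1.2, 11.0]
finger_gap: 0.784
gripper_force: 64.8
```

```bash
python3 -m jog '{"dr":[[0,0,0],[0,0,0],[0,0,0],[0,0,0],[0,0,0],[0,0,0],[0,0,0],[0,0,0],[0,0,0],[0,0,0]],"delta_pos":[[0,0,0.1],[0,0,0.3],[0,0,0.5],[0,0,0.6],[0,0,0.6],[0,0,0.6],[0,0,0.6],[0,0,0.6],[0,0,0.3],[0,0,0]],"fingers":[60,60,60,60,60,60,60,60,60,60]}'
python3 -m jog '{"dr":[[0,0,0],[0,0,0],[0,0,0],[0,0,0],[0,0,0],[0,0,0],[0,0,0],[0,0,0],[0,0,0],[0,0,0],[0,0,0],[0,0,0]],"delta_pos":[[0,0.3,0],[0,0.5,0],[-0.1,0.7,0],[-0.1,0.8,0],[-0.1,0.8,0],[-0.1,0.8,0],[-0.1,0.8,0],[-0.1,0.7,0],[-0.1,0.6,0],[-0.1,0.5,0],[-0.09,0.35,0],[0,0,0]],"fingers":[60,60,60,60,60,60,60,60,60,60,60,60]}'
python3 - <<'E'
from h import *
cap('side','s7'); crop('s7',140,100,160,150,4,'s7c'); print(arm.observe()['tcp_pos'])
E
```

```text
t: 24.55
tcp_pos: [0.4577, -0.2815, 0.188]
ee_rot: [0.633, 0.774, 0.0, 0.0]
contact_force: [-0.4, 0.2, -1.7]
finger_gap: 0.783
gripper_force: 67.2
t: 26.05
tcp_pos: [0.4304, -0.0753, 0.1872]
ee_rot: [0.632, 0.775, -0.0, -0.0]
contact_force: [-0.1, -0.7, -1.6]
finger_gap: 0.787
gripper_force: 67.2
[ 0.43063498 -0.07592729  0.1873792 ]
```

View pics/s7c.png

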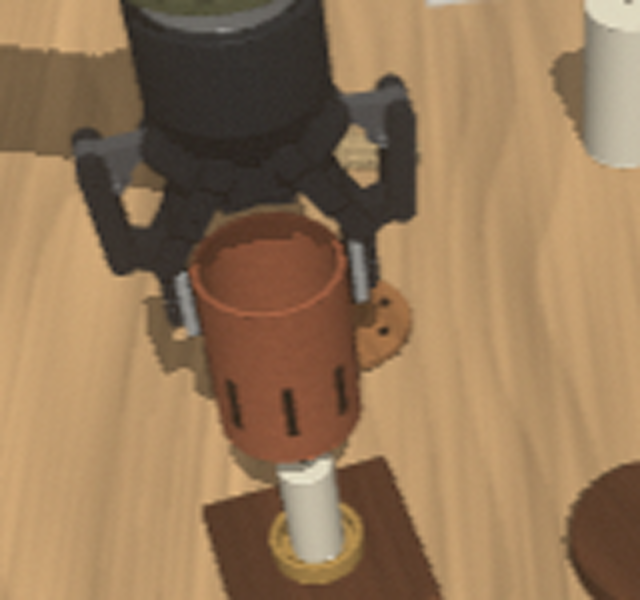

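```bash
python3 - <<'E'
from h import *
s=load('s7'); o=[.0014,-.001,0]
f=lambda u,v,z: print(px2w(s,u/4+140,v/4+100,z)-o)
f(268.5,264,.2195); f(290,412,.1247)
a=np.linspace(0,6.283,90)
for z in(.2195,.1247):
    p=(w2px(s,np.c_[.4306+.0014+.034*np.cos(a),-.0759-.001+.034*np.sin(a),0*a+z])-[140,100])*4; print(p.min(0),p.max(0))
E
```

```text
[ 0.43063175 -0.07509266  0.2195    ]
[ 0.42879212 -0.07548251  0.1247    ]
[189.46086216 213.69137265] [346.8003008 320.0948544]
[221.87855628 361.19842543] [365.33182668 466.56915663]
```

The sleeve hangs straight, within 2 mm of the centre line. Lowering in stages with force checks.

```bash
python3 -m jog '{"dr":[[0,0,0],[0,0,0],[0,0,0],[0,0,0],[0,0,0],[0,0,0],[0,0,0],[0,0,0],[0,0,0],[0,0,0]],"delta_pos":[[0.02,-0.02,-0.2],[0,0,-0.3],[0,0,-0.4],[0,0,-0.4],[0,0,-0.4],[0,0,-0.4],[0,0,-0.4],[0,0,-0.3],[0,0,-0.1],[0,0,0]],"fingers":[60,60,60,60,60,60,60,60,60,60]}'
python3 -m jog '{"dr":[[0,0,0],[0,0,0],[0,0,0],[0,0,0],[0,0,0],[0,0,0]],"delta_pos":[[0,0,-0.15],[0,0,-0.15],[0,0,-0.1],[0,0,-0.05],[0,0,-0.03],[0,0,0]],"fingers":[60,60,60,60,60,60]}'
```

```text
t: 27.35
tcp_pos: [0.4314, -0.0766, 0.1005]
ee_rot: [0.633, 0.774, -0.0, 0.0]
contact_force: [-0.0, -1.0, -1.6]
finger_gap: 0.783
gripper_force: 67.2
t: 28.1
tcp_pos: [0.4314, -0.0766, 0.0862]
ee_rot: [0.633, 0.774, 0.0, 0.0]
contact_force: [0.1, 0.6, -1.5]
finger_gap: 0.787
gripper_force: 67.2
```

```bash
python3 -m jog '{"dr":[[0,0,0],[0,0,0],[0,0,0],[0,0,0],[0,0,0]],"delta_pos":[[0,0,-0.04],[0,0,-0.04],[0,0,-0.04],[0,0,-0.03],[0,0,0]],"fingers":[60,60,60,60,60]}'
```

```text
t: 28.72
tcp_pos: [0.4313, -0.0766, 0.0816]
ee_rot: [0.633, 0.774, -0.0, -0.0]
contact_force: [-0.1, -0.1, -1.6]
finger_gap: 0.786
gripper_force: 67.2
```

```bash
python3 -m jog '{"dr":[[0,0,0],[0,0,0],[0,0,0]],"delta_pos":[[0,0,-0.02],[0,0,-0.02],[0,0,0]],"fingers":[60,60,60]}'
```

```text
t: 29.1
tcp_pos: [0.4314, -0.0766, 0.0807]
ee_rot: [0.633, 0.774, 0.0, -0.0]
contact_force: [-2.6, 0.1, 4.5]
finger_gap: 0.791
gripper_force: 67.8
```

```bash
python3 -m jog '{"dr":[[0,0,0],[0,0,0],[0,0,0],[0,0,0],[0,0,0],[0,0,0],[0,0,0],[0,0,0],[0,0,0]],"delta_pos":[[0,0,0],[0,0,0],[0,0,0],[0,0,0],[0,0,0.3],[0,0,0.8],[0,0,0.9],[0,0,0.9],[0,0.3,0.4]],"fingers":[72,76,82,85,85,85,85,85,85]}'
python3 -m jog '{"dr":[[0,0,0],[0,0,0],[0,0,0],[0,0,0],[0,0,0],[0,0,0],[0,0,0],[0,0,0],[0,0,0]],"delta_pos":[[0.05,0.6,0],[0.05,0.9,0],[0.1,0.9,0],[0.1,0.9,0],[0.1,0.9,0],[0.1,0.8,0],[0,0.57,0],[0,0,0],[0,0,0]],"fingers":[70,70,70,70,70,60,60,60,60]}'
python3 - <<'E'
from h import *
cap('top','t8'); cap('side','s8'); a=load('s8')['image'][150:300,140:300]; b=load('t8')['image'][190:340,180:380]
cv2.imwrite('pics/c8.png',cv2.resize(np.hstack([a,b]),None,fx=2.2,fy=2.2,interpolation=cv2.INTER_CUBIC))
E
```

```text
t: 30.22
tcp_pos: [0.432, -0.0677, 0.1811]
ee_rot: [0.633, 0.774, 0.001, 0.001]
contact_force: [-0.9, -0.1, 0.1]
finger_gap: 0.999
gripper_force: 0.0
t: 31.35
tcp_pos: [0.4464, 0.0987, 0.1794]
ee_rot: [0.633, 0.774, -0.0, 0.0]
contact_force: [-0.6, -0.1, -0.1]
finger_gap: 0.699
gripper_force: 0.0
```

View pics/c8.png

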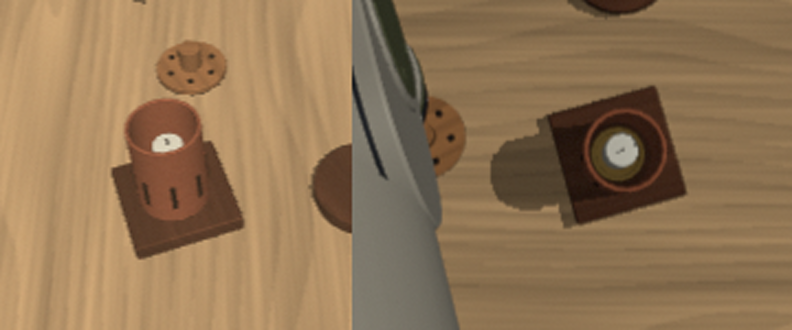

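The sleeve stands flat on the board around the candle and dish, rim centre at about (304.1,258.4) in the top view. Cap next.

```bash
python3 - <<'E'
from h import *
print(px2w(load('t8'),304.1,258.4,.113)+[.0014,-.001,0])
E
python3 -m jog '{"dr":[[0,0,0],[0,0,0],[0,0,0],[0,0,0],[0,0,0],[0,0,0],[0,0,0],[0,0,0],[0,0,0],[0,0,0]],"delta_pos":[[0,0.03,-0.4],[0,0,-0.8],[0,0,-0.9],[0,0,-0.9],[0,0,-0.9],[0,0,-0.6],[0,0,-0.4],[0,0,-0.2],[0,0,-0.18],[0,0,0]],"fingers":[60,60,60,60,60,60,60,60,60,60]}'
python3 -m jog '{"dr":[[0,0,0],[0,0,0],[0,0,0],[0,0,0],[0,0,0],[0,0,0],[0,0,0]],"delta_pos":[[0,0,0],[0,0,0],[0,0,0],[0,0,0],[0,0,0],[0,0,0],[0,0,0]],"fingers":[45,35,25,15,15,15,15]}'
```

```text
[ 0.43033425 -0.07656498  0.113     ]
t: 32.7
tcp_pos: [0.4464, 0.1005, 0.021]
ee_rot: [0.633, 0.774, 0.0, 0.0]
contact_force: [-0.1, 0.9, -0.9]
finger_gap: 0.703
gripper_force: 0.0
t: 33.58
tcp_pos: [0.4464, 0.1005, 0.0214]
ee_rot: [0.633, 0.774, 0.0, -0.0]
contact_force: [-2.7, -1.2, 7.8]
finger_gap: 0.258
gripper_force: 58.4
```

```bash
python3 -m jog '{"dr":[[0,0,0],[0,0,0],[0,0,0],[0,0,0],[0,0,0],[0,0,0],[0,0,0],[0,0,0],[0,0,0],[0,0,0]],"delta_pos":[[0,0,0.1],[0,0,0.4],[0,0,0.7],[0,0,0.8],[0,0,0.8],[0,0,0.8],[0,0,0.8],[0,0,0.6],[0,0,0.3],[0,0,0]],"fingers":[15,15,15,15,15,15,15,15,15,15]}'
python3 -m jog '{"dr":[[0,0,0],[0,0,0],[0,0,0],[0,0,0],[0,0,0],[0,0,0],[0,0,0],[0,0,0],[0,0,0],[0,0,0],[0,0,0],[0,0,0]],"delta_pos":[[0,-0.2,0],[-0.05,-0.5,0],[-0.05,-0.7,0],[-0.05,-0.7,0],[-0.05,-0.7,0],[-0.05,-0.7,0],[-0.05,-0.7,0],[-0.05,-0.6,0],[-0.05,-0.5,0],[-0.07,-0.4,0],[-0.05,-0.2,0],[0,0,0]],"fingers":[15,15,15,15,15,15,15,15,15,15,15,15]}'
python3 - <<'E'
from h import *
cap('side','s9'); crop('s9',140,110,160,130,4,'s9c'); s=load('s9'); T=arm.observe()['tcp_pos']; print(T)
a=np.linspace(0,6.283,90); z=T[2]-.0214+.014
p=(w2px(s,np.c_[T[0]+.0014+.038*np.cos(a),T[1]-.001+.038*np.sin(a),0*a+z])-[140,110])*4; print(p.min(0),p.max(0))
E
```

```text
t: 34.83
tcp_pos: [0.4465, 0.1005, 0.1805]
ee_rot: [0.633, 0.774, 0.001, 0.0]
contact_force: [0.1, -0.6, -1.9]
finger_gap: 0.256
gripper_force: 58.8
t: 36.33
tcp_pos: [0.4307, -0.0766, 0.18]
ee_rot: [0.633, 0.774, 0.0, -0.0]
contact_force: [-0.0, -0.2, -0.3]
finger_gap: 0.256
gripper_force: 58.8
[ 0.43079476 -0.07622196  0.18003504]
[197.71865926 244.4610836 ] [365.59546439 363.10641074]
```

View pics/s9c.png

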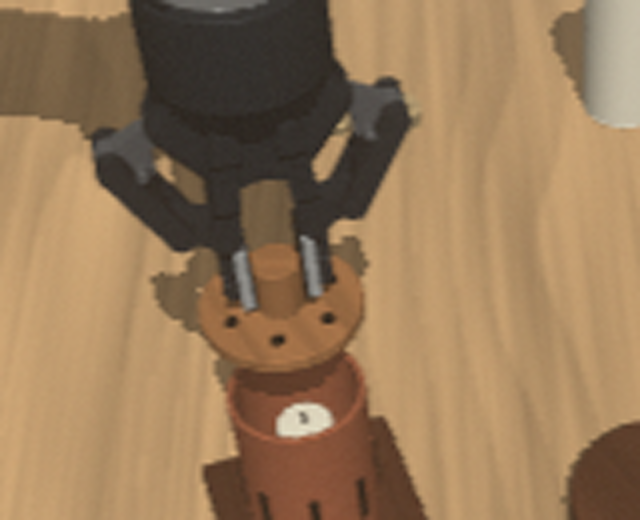

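The cap is level. Its disc spans columns 197–364 in the crop against a predicted 198–366, so it is over the sleeve axis. Lowering.

```bash
python3 -m jog '{"dr":[[0,0,0],[0,0,0],[0,0,0],[0,0,0],[0,0,0],[0,0,0],[0,0,0],[0,0,0]],"delta_pos":[[0,0,-0.2],[0,0,-0.4],[0,0,-0.4],[0,0,-0.25],[0,0,-0.15],[0,0,-0.1],[0,0,-0.06],[0,0,0]],"fingers":[15,15,15,15,15,15,15,15]}'
python3 -m jog '{"dr":[[0,0,0],[0,0,0],[0,0,0],[0,0,0]],"delta_pos":[[0,0,-0.04],[0,0,-0.03],[0,0,-0.03],[0,0,0]],"fingers":[15,15,15,15]}'
```

```text
t: 37.38
tcp_pos: [0.4308, -0.0766, 0.1333]
ee_rot: [0.633, 0.774, 0.0, 0.0]
contact_force: [0.1, -0.3, 0.1]
finger_gap: 0.254
gripper_force: 58.8
t: 37.88
tcp_pos: [0.4307, -0.0765, 0.1302]
ee_rot: [0.633, 0.774, -0.0, -0.0]
contact_force: [-0.0, 0.8, -0.4]
finger_gap: 0.253
gripper_force: 58.8
```

```bash
python3 -m jog '{"dr":[[0,0,0],[0,0,0],[0,0,0],[0,0,0]],"delta_pos":[[0,0,-0.02],[0,0,-0.02],[0,0,-0.02],[0,0,0]],"fingers":[15,15,15,15]}'
```

```text
t: 38.38
tcp_pos: [0.4307, -0.0766, 0.1285]
ee_rot: [0.633, 0.774, 0.0, -0.0]
contact_force: [-0.3, 0.2, 1.3]
finger_gap: 0.259
gripper_force: 58.8
```

```bash
python3 -m jog '{"dr":[[0,0,0],[0,0,0]],"delta_pos":[[0,0,-0.02],[0,0,0]],"fingers":[15,15]}'
python3 -m jog '{"dr":[[0,0,0],[0,0,0],[0,0,0],[0,0,0],[0,0,0],[0,0,0],[0,0,0],[0,0,0],[0,0,0],[0,0,0],[0,0,0],[0,0,0]],"delta_pos":[[0,0,0],[0,0,0],[0,0,0],[0,0,0],[0,0,0.2],[0,0,0.6],[0,0,0.9],[0,0,0.9],[0.2,0.5,0.4],[0.3,0.9,0],[0.3,0.9,0],[0.3,0.9,0]],"fingers":[28,34,42,50,50,50,50,50,50,50,50,50]}'
python3 -m jog '{"dr":[[0,0,0],[0,0,0],[0,0,0],[0,0,0]],"delta_pos":[[0.3,0.9,0],[0.3,0.9,0],[0.2,0.5,0],[0,0,0]],"fingers":[50,50,50,50]}'
python3 - <<'E'
from h import *
cap('top','t10'); cap('side','s10'); a=load('s10')['image'][:,100:400]; b=load('t10')['image'][:,200:480]
cv2.imwrite('pics/c10.png',cv2.resize(np.hstack([a,b]),None,fx=1.37,fy=1.37,interpolation=cv2.INTER_CUBIC))
E
```

```text
t: 38.62
tcp_pos: [0.431, -0.0766, 0.1284]
ee_rot: [0.633, 0.774, 0.0, 0.0]
contact_force: [-4.3, 0.8, 10.1]
finger_gap: 0.257
gripper_force: 59.7
t: 40.12
tcp_pos: [0.464, 0.0215, 0.2174]
ee_rot: [0.632, 0.775, -0.0, -0.0]
contact_force: [0.1, -0.5, 0.3]
finger_gap: 0.588
gripper_force: 0.0
t: 40.62
tcp_pos: [0.4879, 0.0893, 0.2175]
ee_rot: [0.632, 0.775, -0.0, 0.0]
contact_force: [-0.6, -1.0, -0.9]
finger_gap: 0.584
gripper_force: 0.0
```

View pics/c10.png

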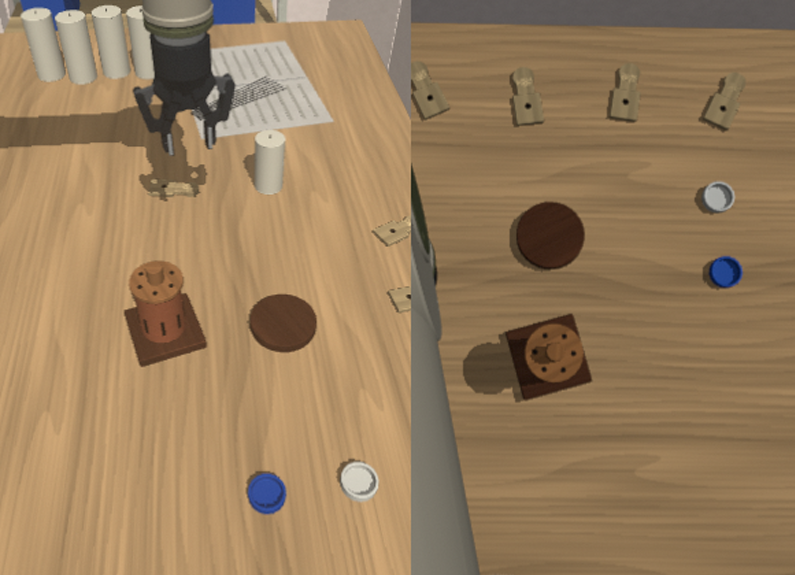

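The lantern stands at the board's centre with the cap level and seated, knob up. The pillar, round board and figures look undisturbed, and the gripper is clear. Handing in.

```bash
python3 -c "
from rig import arm
print(arm.finish_job())"
```

```text
the job is handed in; nothing more can be done
None
```

The lantern is assembled at the centre of the square board — dish, candle, sleeve, then cap with its knob up — and I handed the job in at about 41 s; no verdict came back.

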